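Swap the floor scraper for the scrubbing brush

ROBOT

A 7-joint arm with a two-finger parallel gripper is mounted at the origin on the work surface. World frame = base frame: x ahead of the robot, y to its left, z up, the work surface at z = 0. Lengths are in m, angles in rad, forces in N, time in s.
With the tool pointing down it reaches from about 0.35 to 0.775 m from the base axis. Payload 3.1 kg.
Tool frame: the origin (TCP) lies at the very end of the fingers, on their centre line; the grasp point (between the pads) lies 19 mm behind it; z points along the fingers, y is the direction in which the jaws open and shut (so a half turn about z gives the same grasp; the last joint's range is limited). The gripper opens to 85 mm and grips with 20 to 120 N. Pads are 22 mm wide; open, the fingers measure 114 mm over their backs; the gripper's body (76 mm by 85 mm) begins 54 mm behind the grasp point. The pads swing forward as they close: fully open they stand 13 mm farther back than shut.
Start: joints at [1.092, 0.311, 0.014, 1.512, -0.004, 1.319, -0.027], TCP at [0.233, -0.498, 0.231] pointing down, gripper open.
Joint ranges: [-2.7, 2.7], [-0.3, 1.91], [-1.27, 1.3], [0.12, 2.57], [-1.44, 4.58], [0.2, 2.03], [-3.05, 3.05]. Speed limits (rad/s): [2.79, 2.79, 3.14, 3.14, 3.14, 3.14, 3.14].

INTERFACE

Orientations are given as a 3x3 rotation matrix whose columns are the frame's x, y, z axes.
In Python, from rig import * gives the robot as it stands.
- The arm moves only by the shell command python3 -m handwheel 'ROWS' [FORCE]. ROWS is JSON, a list of rows, each a list of 7 numbers: the turn, a rotation vector about the tool's x, y, z in degrees, then the shift along the tool's x, y, z in mm, then the gripper command: -1 is fully open, 1 is shut, values between are in proportion. In form: [[ax, ay, az, tx, ty, tz, fingers], ...]. A call has 1 to 10 rows; each row shifts and turns the pose as measured when the row begins, along the tool's axes as they then stand; what a row does not reach is not made up. A row lasts 1/8 s, in which the tool goes at most 62.5 mm and 10.7 degrees, less where a joint would pass 70% of its speed; a pose out of reach is approached as far as the arm can. A call with a gripper value outside its range is refused whole. The fingers move at their own pace and stop on an object; FORCE is the grip in N (left out, the last holds). Time passes only in rows, so rows that do not move let the fingers close. It gives the time, the measured TCP pose, the force and the opening at its end, in the units of the state.
- sense(): the state, without advancing time (a new reading comes with each control period).
- read_camera(name): name is "side" or "top" or "wrist"; returns a dict with "img" (384x512x3 uint8, red, green, blue), "range_z" (384x512 float32, m along the optical axis (not along the pixel's ray), 0 where there is no reading), "fovy" (degrees; the focal length in pixels is half the picture's height over the tangent of half this angle, whatever the lens; pixels are square), "cx", "cy" (the principal point, pixels), "view" (4x4, takes a point from world to camera coordinates); the wrist camera has in their place "tool_from_camera" (4x4, takes a point from camera to tool coordinates, whose origin is the TCP and whose axes are the flange's). Camera axes: x right, y down, z forward; pixel columns grow to the right and rows downward; lengths in m; the calibration is good to about 2 mm. A picture is of the moment at which its call begins: read the wrist's pose just before it.
- finish_job(): hands the job in, once; it reports no verdict.
Trained networks look in a picture, given as the dict that the camera call returned (one of the last four; its "shot" number tells which), for a name from the list of things; names that differ only in an ending like _2 or _b are one class to them, and where a whole thing is asked for, a point or a joint stands for the part that bears it (a point fixed in the world has none). Each returns a list of dicts, best first, with "score" (0 to 1); they miss things now and then, are a little off and sometimes report something else, mostly with a low value. They report only what shows in the picture. A call takes as long as a camera call. They do not tell look-alikes from the thing itself.
- find_in(picture, target): "extent" ([left, top, right, bottom] in pixels, round what is visible of it).
The state is a dict: "time_s": time; "qpos": joint angles; "qvel": joint speeds; "joint_efforts": joint torques, N m; "ee_pos": TCP position; "tool_rot": TCP orientation; "force": force on the tool from outside, world axes, zero at the start; "moment": the same for the moment, N m; "gripper_width": opening from 0.0 (shut) to 1.0 (fully open).
Only numpy, scipy, OpenCV 4.12 (cv2) and the standard library are available. Lean on these libraries where they do the work, as an engineer would, in place of code of your own. Each camera call takes 0.05 s, during which the arm holds its last target.

TASK

The slab has been scraped and is to be scrubbed next. First put the scraper away: slide its blade, front edge first, all the way into the low slot of its grey and yellow rack and let go of it. Then draw the wooden brush out of its slanting holder and finish while still holding it up, level with the bristles facing upward ready for soap, with its handle at least 22 cm above the slab; leave the lota, mug, soap dish and stool where they are.

Things in the scene. Friction and masses are not known exactly. Their poses are not given: they have to be found in the camera images.
- scraper: Floor scraper, about 0.2 kg, loose on the slab: flat steel blade 120 (x) x 70 (y) x 4 mm with an upright blue grip. Origin: centre of the blade's underside; x points to its front edge, z up. Grip: centred at x = -35 mm, y = 0, 32 mm long (x), 24 mm wide (y), top 64 mm above the blade's underside. Starts in front of and between the two holders.
- scraper_front (a point): Middle of the scraper blade's front edge, at its underside: 60 mm ahead of the scraper's origin.
- rack: Scraper rack fixed to the slab, left or right: grey with yellow top plate, 102 mm wide (y), 32 mm high. Origin on the slab; x points into the slot, away from the robot; z up. Base plate 8 mm thick, x = -76 to +82 mm; its bare front part is a ledge that carries the rear of the blade.
- rack_mouth (a point): Bottom middle of the slot's mouth: in the rack's frame x = 20, y = 0, z = 8 mm. The slot is 82 mm wide (y = -41 to +41), 14 mm high (z = 8 to 22) and 50 mm deep; nothing stands above the rack's 32 mm.
- rack_stop (a point): Bottom middle of the slot's back stop, where the scraper's front edge ends: in the rack's frame x = 70, y = 0, z = 8 mm.
- brush: Wooden scrubbing brush, loose, about 0.15 kg. Origin: on the centre line of its handle, a good place to grip. x points to the head, z the way the bristles point. Handle 24 mm wide (y), 16 mm thick (z), x = -50 to +45 mm. Starts in the holder, head down, handle sloping 45 degrees up towards the robot, bristles on the upper side, origin 125 mm above the slab.
- brush_head (a point): Middle of the brush's head: x = 85, y = 0, z = 0 mm in the brush's frame. The head is 80 mm long (x = 45 to 125) and 50 mm wide, its flat back at z = -8, the ends of the ivory bristles at z = +26 mm. The brush's centre of mass is about 45 mm from its origin towards the head.
- brush_holder: Teal brush holder fixed to the slab, on the other side from the rack: base 150 (x) x 100 (y) x 8 mm, and a rectangular sleeve slanting 45 degrees with its mouth up and towards the robot. Origin on the slab; x points away from the robot, z up. Highest point about 116 mm. At the start the brush's origin is at x = -60, y = 0, z = 125 mm of this frame.
- holder_mouth (a point): Middle of the sleeve's mouth. Inside the sleeve is 64 mm wide, 44 mm high and about 70 mm deep; the brush comes free once drawn about 75 mm along the slope, direction (-0.707, 0, 0.707) in the holder's frame.
- lota: Round stainless water pot, 114 mm across, 108 mm high, origin under its middle; to be left alone.
- mug: Purple plastic mug, 90 mm across, 95 mm high, handle at its +y side, origin under its middle; to be left alone.
- soap_dish: Round steel soap dish, 110 mm across, 22 mm high, origin under its middle; to be left alone.
- stool: Upturned red plastic stool, 200 (x) x 260 (y) mm, its four legs pointing up to 84 mm, origin under its middle; to be left alone.
Mind the look-alikes: they are no part of the job. Leave any orange look-alike of the brush_holder alone.

How it is judged:
By the outcome, as a careful person would: the job done as asked, in the order asked, and still so for the second after the job is handed in, while the arm keeps its last pose, push and grip.
It also fails if it takes over 54 s, if anything falls off the work surface, if the arm or the gripper's body presses on something with over 40 N, if the wrist force passes 120 N, or if a joint passes its speed limit or range.

## Working session

There is one attempt and no reset: what is moved stays moved. The work goes in short steps, Python scripts to look and compute and a shell command to move; the robot and the scene stay as the last step left them, time stands still between calls to the robot, and variables do not carry over. Pictures are saved under pics/ and viewed, and the job is handed in when it is done.

```bash
ls; mkdir -p pics; cat > h.py <<'E'
from rig import *
import numpy as np, cv2
np.set_printoptions(precision=4,suppress=True)
def pts(p):
    H,W=p["range_z"].shape; f=H/2/np.tan(np.radians(p["fovy"])/2)
    v,u=np.mgrid[0:H,0:W]; z=p["range_z"]
    P=np.stack([(u-p["cx"])/f*z,(v-p["cy"])/f*z,z],-1)
    if "view" in p: M=np.linalg.inv(p["view"])
    else:
        T=np.eye(4);T[:3,:3]=p["s"]["tool_rot"];T[:3,3]=p["s"]["ee_pos"];M=T@p["tool_from_camera"]
    return P@M[:3,:3].T+M[:3,3]
def shot(n,fn=None):
    s=sense(); p=read_camera(n); p["s"]=s
    if fn: cv2.imwrite("pics/"+fn,p["img"][:,:,::-1])
    return p
E
python3 - <<'E'
from h import *
import pickle
for n in ["top","side"]:
    p=shot(n,n+"0.png"); pickle.dump(p,open(n+"0.pkl","wb"))
    for t in ["scraper","rack","brush","brush_holder","lota","mug","soap_dish","stool"]:
        print(n,t,[(np.round(d["extent"]).astype(int).tolist(),round(d["score"],2)) for d in find_in(p,t)][:4])
    if "view" in p: print(np.linalg.inv(p["view"]))
print(sense())
E
```

```text
pics
top scraper [([238, 199, 264, 234], 0.62)]
top rack [([236, 197, 265, 234], 0.65)]
top brush [([292, 172, 304, 203], 0.61)]
top brush_holder [([284, 160, 310, 195], 0.87), ([283, 246, 324, 293], 0.78), ([388, 203, 433, 247], 0.65), ([294, 103, 325, 142], 0.57)]
top lota [([90, 157, 126, 190], 0.84), ([281, 157, 313, 203], 0.19)]
top mug [([338, 145, 382, 177], 0.67)]
top soap_dish [([341, 222, 370, 251], 0.88)]
top stool [([201, 105, 276, 165], 0.7), ([291, 174, 304, 203], 0.23)]
[[-0.0175 -0.9978  0.0632  0.4556]
 [-0.9998  0.0173 -0.0035 -0.0451]
 [ 0.0024 -0.0632 -0.998   1.2842]
 [ 0.      0.      0.      1.    ]]
side scraper [([250, 204, 288, 231], 0.87), ([151, 227, 218, 277], 0.3)]
side rack [([152, 230, 219, 277], 0.89)]
side brush [([255, 149, 286, 171], 0.71)]
side brush_holder [([329, 178, 377, 222], 0.9), ([326, 128, 366, 165], 0.86), ([190, 140, 236, 172], 0.8), ([232, 152, 280, 199], 0.57)]
side lota [([83, 263, 138, 320], 0.56), ([258, 149, 286, 174], 0.54)]
side mug [([256, 132, 288, 167], 0.62)]
side soap_dish [([324, 168, 352, 186], 0.79)]
side stool [([134, 159, 228, 231], 0.88)]
[[-0.8772 -0.2561  0.4061 -0.0055]
 [-0.4797  0.4341 -0.7625  0.9784]
 [ 0.019  -0.8637 -0.5036  0.7769]
 [ 0.      0.      0.      1.    ]]
{'time_s': 0.9, 'qpos': array([ 1.0923,  0.3108,  0.014 ,  1.5115, -0.0044,  1.3192, -0.0272]), 'qvel': array([ 0.0009, -0.0026,  0.0005, -0.0015,  0.0007,  0.0007,  0.    ]), 'joint_efforts': array([  0.0001, -37.9803,   0.1458, -23.0864,   0.0121,   0.0016,
         0.    ]), 'ee_pos': array([ 0.2327, -0.4984,  0.2313]), 'tool_rot': array([[ 0.9061,  0.4232,  0.    ],
       [ 0.4232, -0.9061, -0.0001],
       [ 0.    ,  0.0001, -1.    ]]), 'force': array([0.4146, 1.3398, 0.6704]), 'moment': array([ 0.0197,  0.0431, -0.0783]), 'gripper_width': 0.9954671683742271}
```

```bash
python3 - <<'E'
import cv2
a=cv2.imread("pics/top0.png");b=cv2.imread("pics/side0.png")
cv2.imwrite("pics/top0z.png",cv2.resize(a[90:310,80:450],None,fx=2.1,fy=2.1,interpolation=cv2.INTER_CUBIC))
cv2.imwrite("pics/side0z.png",cv2.resize(b[110:330,70:400],None,fx=2.4,fy=2.4,interpolation=cv2.INTER_CUBIC))
E
```

```text
(no output)
```

View pics/top0z.png

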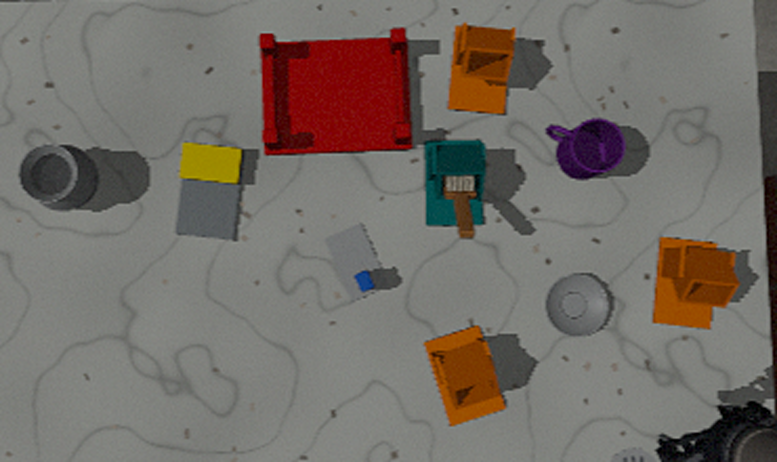

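View pics/side0z.png

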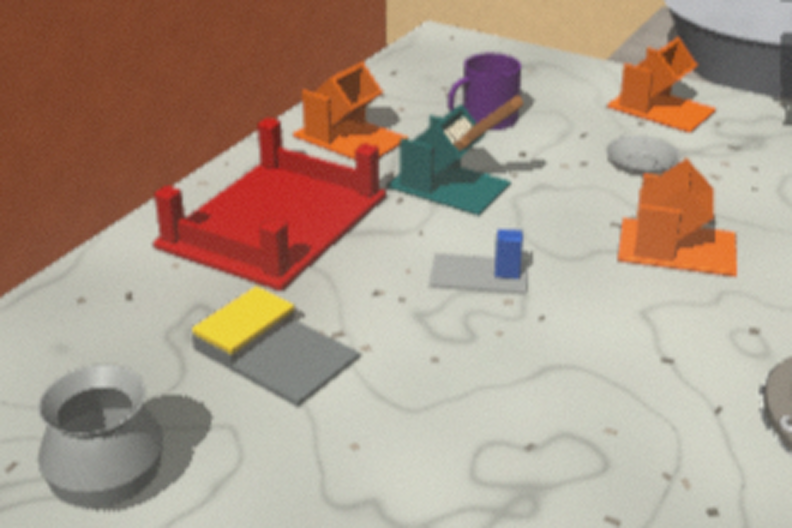

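Top view (full-image pixels): rack with yellow plate at about (180,180), scraper at (248,215) with blue grip at (254,223), teal holder with brush at (297,178). There are orange look-alike holders at (309,123), (302,268) and (411,225). The brush is the only wooden one; the scraper and rack are unique, although the network boxed the scraper as "rack" in the top view.

```bash
cat > m.py <<'E'
from h import *
import pickle
for n in ["top","side"]:
    p=pickle.load(open(n+"0.pkl","rb")); P=pts(p); I=p["img"]
    hsv=cv2.cvtColor(I,cv2.COLOR_RGB2HSV); h,s,v=[hsv[...,i].astype(int) for i in range(3)]
    z=P[...,2]; ok=p["range_z"]>0
    u=np.arange(512)[None,:]+0*h; w=np.arange(384)[:,None]+0*h
    def rep(name,m):
        m=m&ok
        q=P[m]; 
        if len(q)<5: print(n,name,len(q));return
        r=cv2.minAreaRect((q[:,:2]*1000).astype(np.float32))
        print(n,name,len(q),"med",np.median(q,0),"rect",np.round(r[0],1),np.round(r[1],1),round(r[2],1),"z",np.percentile(q[:,2],[2,50,98]))
    rep("yellow",(abs(h-29)<5)&(s>150)&(v>90))
    rep("blue",(abs(h-111)<8)&(s>130))
    rep("teal",(abs(h-88)<8)&(s>130))
    rep("teal base",(abs(h-88)<8)&(s>130)&(z<.02))
    rep("purple",(abs(h-138)<10)&(s>100))
    rep("red",((h<4)|(h>176))&(s>190)&(z<.15)&(P[...,0]<.9))
    if n=="top":
        R=(u>155)&(u<205)&(w>150)&(w<210)
        rep("rack all",R&(z>.004)&(s<60)|R&(z>.02))
        S=(u>225)&(u<270)&(w>190)&(w<245)
        rep("scraper z",S&(z>.0025)&(s<60))
        B=(u>285)&(u<315)&(w>165)&(w<210)
        rep("brush",B&(abs(h-12)<8)&(s>80)&(z>.05))
        rep("brush>",B&(z>.11))
E
python3 m.py
```

```text
top yellow 472 med [0.6458 0.2157 0.0316] rect [646.6 220.3] [110.2  62.4] 81.8 z [0.026  0.0316 0.0365]
top blue 103 med [ 0.4267 -0.051   0.0668] rect [ 207.1 -263.7] [541.3 414.8] 80.3 z [0.0595 0.0668 0.6052]
top teal 842 med [ 0.613  -0.1923  0.0697] rect [ 396.5 -174.8] [543.2 622.7] 20.2 z [0.0034 0.0697 0.3906]
top teal base 354 med [ 0.5687 -0.1807  0.0078] rect [ 607.8 -203.5] [ 98.2 144.9] 89.1 z [0.0025 0.0078 0.0137]
top purple 824 med [ 0.6538 -0.4409  0.0487] rect [ 286.6 -334.1] [390.9 837.1] 57.6 z [0.001  0.0487 0.5947]
top red 3869 med [ 0.7549 -0.0045  0.0138] rect [404.8  23.9] [ 921.  1989.7] 8.8 z [-0.281   0.0138  0.0835]
top rack all 1270 med [0.6046 0.2198 0.0098] rect [602.4 221.9] [177.2 214.1] 89.0 z [0.0043 0.0098 0.0356]
top scraper z 640 med [ 0.4707 -0.0273  0.0042] rect [460.6 -24.1] [157.5 193.2] 89.0 z [0.0026 0.0042 0.0089]
top brush 190 med [ 0.5515 -0.2011  0.1238] rect [ 557.3 -202.4] [ 49.7 102.2] 86.8 z [0.066  0.1238 0.1635]
top brush> 201 med [ 0.5477 -0.2033  0.1279] rect [ 560.  -204.1] [ 73.5 113.6] 89.1 z [0.1102 0.1279 0.1634]
side yellow 472 med [0.6449 0.224  0.0323] rect [645.1 220.8] [98.5 60.2] 82.7 z [0.0287 0.0323 0.0354]
side blue 112 med [ 0.4363 -0.0348  0.0475] rect [ 352.2 -268.7] [518.   27.6] 69.8 z [0.0127 0.0475 0.067 ]
side teal 9 med [ 0.5646 -0.2061  0.0077] rect [ 572.9 -192.4] [92.3 26.3] 63.6 z [0.0051 0.0077 0.011 ]
side teal base 9 med [ 0.5646 -0.2061  0.0077] rect [ 572.9 -192.4] [92.3 26.3] 63.6 z [0.0051 0.0077 0.011 ]
side purple 369 med [ 0.6508 -0.3909  0.0718] rect [ 457.3 -456.6] [490.3 115.3] 9.7 z [0.0264 0.0718 0.0964]
side red 1975 med [ 0.7721 -0.0152  0.0151] rect [760.4   6.5] [190.7 252.7] 1.5 z [0.011  0.0151 0.0845]
```

```bash
python3 -m handwheel '[[0,0,0,17,-16,-4,-1],[0,0,0.5,36,-35,-5,-1],[0,0,0.5,36,-35,-5,-1],[0,0,0.5,36,-35,-5,-1],[0,0,0.5,36,-35,-5,-1],[0,0,0.5,36,-35,-5,-1],[0,0,0.5,36,-35,-5,-1],[0,0,0.5,36,-35,-5,-1],[0,0,0.5,36,-35,-5,-1],[0,0,0.5,36,-33,-5,-1]]'
python3 - <<'E'
from h import *
import pickle
p=shot("wrist","w1.png"); pickle.dump(p,open("w1.pkl","wb"))
print(p["s"]["ee_pos"],p["s"]["tool_rot"],p["tool_from_camera"])
E
```

```text
time_s: 2.15
ee_pos: [0.4203, -0.0373, 0.2844]
tool_rot: [[0.936, 0.353, 0.005], [0.353, -0.936, -0.004], [0.004, 0.005, -1.0]]
force: [0.7, -0.7, 0.4]
gripper_width: 1.0
[ 0.4203 -0.0373  0.2844] [[ 0.9357  0.3527  0.0052]
 [ 0.3527 -0.9357 -0.0036]
 [ 0.0036  0.0052 -1.    ]] [[-0.0014 -0.9539 -0.3003  0.0773]
 [ 1.     -0.0017  0.0007  0.001 ]
 [-0.0012 -0.3003  0.9539 -0.1417]
 [ 0.      0.      0.      1.    ]]
```

View pics/w1.png

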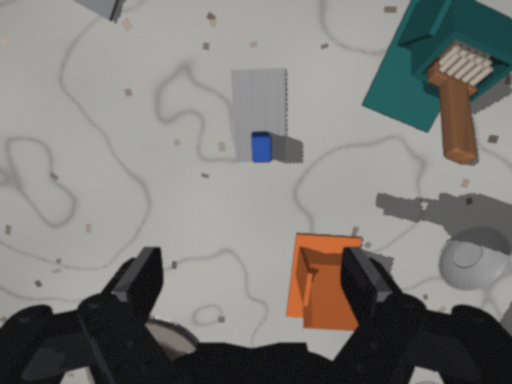

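The wrist view shows the scraper upright with its blade at (260,115) and blue grip at (261,147). The teal holder with the wooden brush is upper right at (455,70), and an orange look-alike is below at (328,280).

```bash
cat > m2.py <<'E'
from h import *
import pickle,sys
p=pickle.load(open("w1.pkl","rb")); P=pts(p); I=p["img"]
hsv=cv2.cvtColor(I,cv2.COLOR_RGB2HSV); h,s,v=[hsv[...,i].astype(int) for i in range(3)]
ok=p["range_z"]>0; z=P[...,2]
u=np.arange(512)[None,:]+0*h; w=np.arange(384)[:,None]+0*h
print(p["fovy"],p["cx"],p["cy"])
for (a,b) in [(232,70),(287,69),(290,160),(236,160),(253,133),(271,133),(271,160),(253,160),(200,150)]: print((a,b),P[b,a])
m=(abs(h-111)<10)&(s>130)&ok&(w<200)
top=m&(z>.058); q=P[top]; print("grip top",len(q),q.mean(0),cv2.minAreaRect((q[:,:2]*1000).astype(np.float32)))
b=(u>225)&(u<295)&(w>62)&(w<165)&(z>.0015)&(z<.012)&(s<40)
q=P[b]; print("blade",len(q),q.mean(0),cv2.minAreaRect((q[:,:2]*1000).astype(np.float32)))
E
python3 m2.py
```

```text
64.24326708317467 251.44860298835235 191.47540690027998
(232, 70) [0.5147 0.0219 0.0039]
(287, 69) [ 0.5412 -0.0443  0.0003]
(290, 160) [ 0.4317 -0.0945 -0.0008]
(236, 160) [ 0.4056 -0.0226  0.0027]
(253, 133) [ 0.4517 -0.0305  0.0285]
(271, 133) [ 0.4579 -0.0547  0.0043]
(271, 160) [ 0.4324 -0.0607  0.0611]
(253, 160) [ 0.4249 -0.0402  0.0617]
(200, 150) [ 0.4004  0.0294 -0.0017]
grip top 462 [ 0.4419 -0.0442  0.0629] ((441.2025451660156, -44.31804275512695), (29.92554473876953, 21.48790740966797), 21.4163761138916)
blade 4080 [ 0.4804 -0.0282  0.0032] ((470.3858947753906, -25.95417022705078), (120.36820220947266, 82.38060760498047), 22.427387237548828)
```

```bash
python3 -m handwheel '[[0.3,-0.2,-1.4,17,14,0,-1],[0,0,0,0,0,50,-1],[0,0,0,0,0,55,-1],[0,0,0,0,0,55,-1],[0,0,0,0,0,40,-1],[0,0,0,0,0,25,-1]]'
```

```text
time_s: 2.95
ee_pos: [0.4474, -0.0242, 0.0604]
tool_rot: [[0.915, 0.403, 0.017], [0.403, -0.915, 0.004], [0.017, 0.003, -1.0]]
force: [0.3, 0.7, 0.2]
gripper_width: 0.999
```

```bash
python3 -m handwheel '[[0,0,0,0,0,0,-1]]'; python3 - <<'E'
from h import *
import pickle
p=shot("wrist","w2.png"); pickle.dump(p,open("w2.pkl","wb"))
print(p["s"]["ee_pos"],p["s"]["tool_rot"])
P=pts(p); I=p["img"]
hsv=cv2.cvtColor(I,cv2.COLOR_RGB2HSV); h,s,v=[hsv[...,i].astype(int) for i in range(3)]
m=(abs(h-111)<10)&(s>130)&(p["range_z"]>0)&(P[...,2]>.058);q=P[m];print(q.mean(0),np.ptp(q,0),cv2.minAreaRect((q[:,:2]*1000).astype(np.float32)))
E
```

```text
time_s: 3.08
ee_pos: [0.4448, -0.0232, 0.0591]
tool_rot: [[0.915, 0.404, 0.012], [0.404, -0.915, 0.005], [0.013, 0.001, -1.0]]
force: [0.1, -0.9, 0.5]
gripper_width: 1.002
[ 0.4448 -0.0232  0.0591] [[ 0.9145  0.4043  0.012 ]
 [ 0.4043 -0.9146  0.0047]
 [ 0.0128  0.0006 -0.9999]]
[ 0.443  -0.043   0.0627] [0.035  0.0302 0.007 ] ((441.7707824707031, -43.72654724121094), (30.78091812133789, 23.068998336791992), 24.139375686645508)
```

View pics/w2.png

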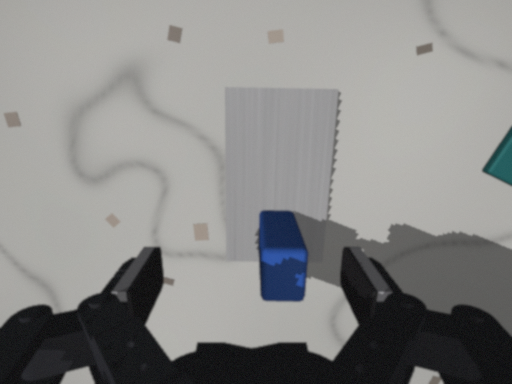

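```bash
python3 -m handwheel '[[0,-0.7,0.5,-5,9,0,-1],[0,0,0,-5,9,0,-1],[0,0,0,0,0,0,-1],[0,0,0,0,0,0,-1]]'
```

```text
time_s: 3.62
ee_pos: [0.4475, -0.0459, 0.0646]
tool_rot: [[0.919, 0.394, 0.012], [0.395, -0.919, -0.003], [0.01, 0.007, -1.0]]
force: [-1.1, -0.1, -0.5]
gripper_width: 1.003
```

```bash
python3 -m handwheel '[[0,-0.5,0,-4,-3,12,-1],[0,0,0,0,0,15,-1],[0,0,0,0,0,14,-1],[0,0,0,0,0,0,-1]]'
```

```text
time_s: 4.12
ee_pos: [0.4414, -0.0442, 0.0199]
tool_rot: [[0.918, 0.395, 0.001], [0.395, -0.918, -0.006], [-0.001, 0.006, -1.0]]
force: [-0.2, -0.3, -0.6]
gripper_width: 0.999
```

```bash
python3 -m handwheel '[[0,0,0,0,0,0,1],[0,0,0,0,0,0,1],[0,0,0,0,0,0,1],[0,0,0,0,0,0,1],[0,0,0,0,0,0,1],[0,0,0,0,0,0,1]]' 60
```

```text
time_s: 4.88
ee_pos: [0.4422, -0.0442, 0.0204]
tool_rot: [[0.918, 0.395, 0.003], [0.395, -0.918, -0.006], [0.0, 0.007, -1.0]]
force: [0.7, -0.3, -0.2]
gripper_width: 0.274
```

```bash
python3 -m handwheel '[[0,0,0,0,0,-25,1],[0,0,0,0,0,-45,1],[0,0,10,0,0,-45,1],[0,0,10,0,0,-35,1],[0,0,10,0,-25,0,1],[0,0,0,-5,-50,0,1],[0,0,0,-5,-55,0,1],[0,0,0,-5,-55,0,1],[0,0,0,-5,-45,0,1],[0,0,0,0,-25,0,1]]'
python3 -m handwheel '[[0,0,0,0,0,0,1],[0,0,0,0,0,0,1]]'
python3 - <<'E'
from h import *
import pickle
p=shot("wrist","w3.png"); pickle.dump(p,open("w3.pkl","wb"))
print(p["s"]["ee_pos"],p["s"]["tool_rot"])
E
```

```text
time_s: 6.12
ee_pos: [0.4505, 0.2154, 0.1713]
tool_rot: [[0.99, -0.144, -0.002], [-0.144, -0.99, -0.007], [-0.001, 0.007, -1.0]]
force: [-0.5, -0.5, -1.0]
gripper_width: 0.275
time_s: 6.38
ee_pos: [0.4493, 0.2168, 0.1705]
tool_rot: [[0.99, -0.14, -0.004], [-0.14, -0.99, -0.007], [-0.003, 0.008, -1.0]]
force: [1.1, 0.1, -1.6]
gripper_width: 0.272
[0.4493 0.2168 0.1705] [[ 0.9902 -0.1398 -0.0041]
 [-0.1398 -0.9901 -0.0074]
 [-0.003   0.0079 -1.    ]]
```

View pics/w3.png

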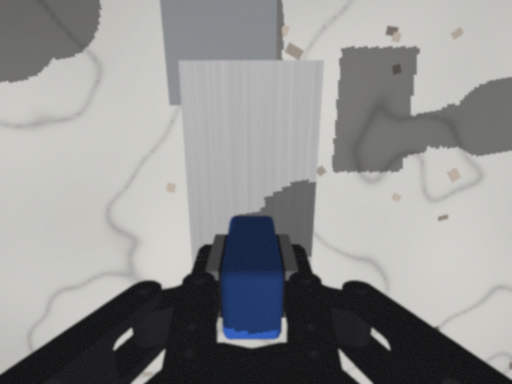

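The blade is held straight ahead at (250,155), and the grey front ledge of the rack shows behind it at (222,40), its left edge near column 165 and front edge near row 105.

```bash
cat > m3.py <<'E'
from h import *
import pickle,sys
p=pickle.load(open(sys.argv[1],"rb")); P=pts(p); I=p["img"]; s=p["s"]
z=P[...,2]; ok=p["range_z"]>0
Tp=(P-s["ee_pos"])@s["tool_rot"]
# blade in tool frame
m=ok&(Tp[...,2]>0)&(Tp[...,2]<.04)&(z>.06)
u=np.arange(512)[None,:]+0*z; w=np.arange(384)[:,None]+0*z
b=m&(w<200)
q=Tp[b]; r=cv2.minAreaRect((q[:,:2]*1000).astype(np.float32)); print("blade tool",len(q),np.percentile(q,[0.5,50,99.5],axis=0)); 
A=np.c_[q[:,:2],np.ones(len(q))]; print("plane z=ax+by+c",np.linalg.lstsq(A,q[:,2],rcond=None)[0])
for rr in range(70,190,20):
    c=np.where(b[rr])[0]
    print(rr,Tp[rr,c[1]],Tp[rr,c[-2]])
# rack ledge: grey
hsv=cv2.cvtColor(I,cv2.COLOR_RGB2HSV)
for rr in range(5,110,12):
    row=I[rr,140:300].astype(int).mean(-1); g=np.where((row<150)&~b[rr,140:300])[0]+140
    if len(g): print(rr,g[0],g[-1],P[rr,g[0]+2],P[rr,g[-1]-2])
for cc in (166,171,176):
    col=I[:130,cc].mean(-1);d=np.diff(col);k=np.argmax(d); print(cc,k,P[k-1,cc],P[k+2,cc])
# combined yellow
E
python3 m3.py w3.pkl
```

```text
blade tool 19066 [[ 0.0235 -0.0342  0.0156]
 [ 0.0623  0.0005  0.0173]
 [ 0.0939  0.0351  0.019 ]]
plane z=ax+by+c [-0.0001  0.0018  0.0173]
70 [ 0.0894 -0.0336  0.0161] [0.0894 0.035  0.0176]
90 [ 0.0803 -0.0341  0.0176] [0.0802 0.0347 0.0176]
110 [ 0.0707 -0.0337  0.0172] [0.0706 0.0348 0.0176]
130 [ 0.0608 -0.0339  0.0176] [0.0607 0.0349 0.0177]
150 [ 0.0506 -0.0334  0.0167] [0.0505 0.0344 0.0169]
170 [ 0.0396 -0.0338  0.0181] [0.0396 0.0347 0.0179]
5 161 282 [0.6112 0.2698 0.0064] [ 0.5988  0.1672 -0.0017]
17 162 283 [0.6019 0.271  0.0067] [0.5886 0.1678 0.0011]
29 163 281 [0.5927 0.2726 0.0055] [ 0.5794  0.1705 -0.0007]
41 165 282 [0.5828 0.2728 0.0062] [ 0.5693  0.1708 -0.0001]
53 166 299 [0.5729 0.2741 0.0063] [ 0.557   0.156  -0.0009]
65 167 177 [0.5627 0.2753 0.0072] [0.5618 0.2696 0.008 ]
77 168 178 [0.5524 0.2766 0.0075] [0.5517 0.2713 0.0064]
89 169 178 [0.5419 0.2782 0.0065] [0.5412 0.2732 0.0081]
101 171 179 [0.531  0.2783 0.0082] [0.5304 0.2746 0.0083]
166 59 [0.5691 0.277  0.0058] [0.5664 0.2773 0.0071]
171 104 [0.5295 0.2808 0.0074] [ 0.5267  0.2835 -0.0011]
176 104 [0.5288 0.2763 0.0067] [ 0.5261  0.2785 -0.0006]
```

```bash
python3 -m handwheel '[[0,10,0,0,0,-30,1],[0,10,0,0,0,-30,1],[0,5,0,0,0,0,1],[0,0,0,0,0,0,1],[0,0,0,0,0,0,1]]'
python3 - <<'E'
from h import *
import pickle
p=shot("wrist","w4.png"); pickle.dump(p,open("w4.pkl","wb"))
print(p["s"]["ee_pos"],p["s"]["tool_rot"])
E
```

```text
time_s: 7.05
ee_pos: [0.4462, 0.209, 0.2289]
tool_rot: [[0.895, -0.156, 0.418], [-0.136, -0.988, -0.077], [0.425, 0.012, -0.905]]
force: [0.0, 0.2, -2.3]
gripper_width: 0.276
[0.4462 0.209  0.2289] [[ 0.8948 -0.1561  0.4182]
 [-0.1365 -0.9877 -0.0767]
 [ 0.425   0.0115 -0.9051]]
```

View pics/w4.png

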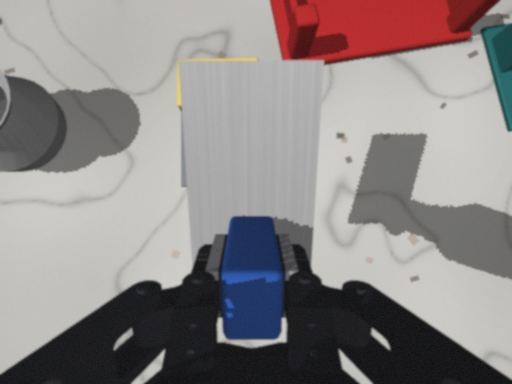

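The blade hides most of the rack. The yellow plate's far-left corner shows at (179,58), its far edge running to about (257,57), and a strip of the left side is visible.

```bash
python3 - <<'E'
from h import *
import pickle
p=pickle.load(open("w4.pkl","rb")); P=pts(p); I=p["img"]
hsv=cv2.cvtColor(I,cv2.COLOR_RGB2HSV); h,s,v=[hsv[...,i].astype(int) for i in range(3)]
m=(abs(h-28)<7)&(s>110)
for rr in range(56,112,5):
    c=np.where(m[rr])[0]
    if len(c): print(rr,c[0],c[-1],P[rr,c[0]+1],P[rr,c[-1]])
for cc in (182,200,220,240,255):
    r=np.where(m[:,cc])[0]; print(cc,r, P[r[0]+1,cc] if len(r) else 0)
for a,b in [(186,180),(184,185),(186,150)]:print(P[b,a])
# top & side yellow fits
for n in ("top","side"):
    p=pickle.load(open(n+"0.pkl","rb")); P=pts(p); I=p["img"]
    hsv=cv2.cvtColor(I,cv2.COLOR_RGB2HSV); h,s,v=[hsv[...,i].astype(int) for i in range(3)]
    m=(abs(h-29)<5)&(s>150)&(v>90)&(P[...,2]>.022)
    f=192/np.tan(np.radians(p["fovy"])/2);Mi=np.linalg.inv(p["view"])
    cs,_=cv2.findContours(m.astype(np.uint8),cv2.RETR_EXTERNAL,cv2.CHAIN_APPROX_NONE)
    c=max(cs,key=len); k=cv2.approxPolyDP(c,4,True)[:,0]
    def plane(uv,zz):
        d=np.c_[(uv[:,0]-p["cx"])/f,(uv[:,1]-p["cy"])/f,np.ones(len(uv))]@Mi[:3,:3].T
        return Mi[:3,3]+d*((zz-Mi[2,3])/d[:,2])[:,None]
    uv=np.argwhere(m)[:,::-1].astype(float)
    Q=plane(uv,.032); C=np.cov(Q[:,:2].T); e,V=np.linalg.eigh(C)
    print(n,"plane centroid",Q.mean(0),"long axis ang",np.degrees(np.arctan2(V[1,1],V[0,1])),"sizes",np.sqrt(12*e)); print(plane(k.astype(float),.032)[:,:2])
E
```

```text
76 178 178 [0.536  0.2299 0.2494] [0.6608 0.2641 0.0308]
81 178 178 [0.6531 0.2634 0.0325] [0.654  0.2648 0.0312]
86 178 179 [0.6474 0.2644 0.0312] [0.6474 0.2644 0.0312]
91 178 179 [0.6411 0.2653 0.0308] [0.6411 0.2653 0.0308]
96 178 179 [0.6343 0.266  0.0314] [0.6343 0.266  0.0314]
101 178 180 [0.6285 0.2671 0.0301] [0.6281 0.2658 0.0305]
106 179 179 [0.6223 0.2668 0.0293] [0.6228 0.2681 0.0285]
182 [] 0
200 [] 0
220 [59] [0.5398 0.209  0.2518]
240 [58 59] [0.672  0.1843 0.0302]
255 [58 59] [0.6684 0.1658 0.0315]
[0.5336 0.2751 0.0085]
[0.5282 0.2789 0.0059]
[0.5037 0.2339 0.2334]
top plane centroid [0.6453 0.2157 0.032 ] long axis ang 82.87831473903502 sizes [0.0614 0.1001]
[[0.6757 0.2621]
 [0.6214 0.2658]
 [0.6125 0.1724]
 [0.6668 0.1648]]
side plane centroid [0.6451 0.2226 0.032 ] long axis ang 83.02284800999664 sizes [0.0574 0.0999]
[[0.6103 0.1767]
 [0.6657 0.171 ]
 [0.6762 0.2662]
 [0.6235 0.2697]]
```

```bash
python3 -m handwheel '[[0,-9,0,0,0,20,1],[0,-9,-1,0,0,30,1],[0,-7,-1,0,-5,30,1],[0,0,0,0,-5,30,1],[0,0,0,0,0,0,1],[0,0,0,0,0,0,1]]'
```

```text
time_s: 7.85
ee_pos: [0.4761, 0.2097, 0.118]
tool_rot: [[0.991, -0.134, -0.015], [-0.134, -0.991, -0.011], [-0.013, 0.013, -1.0]]
force: [-0.0, -0.0, -0.5]
gripper_width: 0.275
```

```bash
python3 -m handwheel '[[0.7,0.8,-1,9,-9,5,1],[0,0,0,9,-9,10,1],[0,0,0,9,-9,15,1],[0,0,0,0,0,10,1],[0,0,0,0,0,0,1],[0,0,0,0,0,0,1]]'
```

```text
time_s: 8.6
ee_pos: [0.5105, 0.2367, 0.0802]
tool_rot: [[0.993, -0.114, 0.01], [-0.114, -0.994, 0.003], [0.01, -0.004, -1.0]]
force: [0.0, -0.6, -1.8]
gripper_width: 0.272
```

```bash
python3 -m handwheel '[[-0.2,-0.5,0,-3,5,10,1],[0,0,0,0,0,15,1],[0,0,0,0,0,13,1],[0,0,0,0,0,4,1],[0,0,0,0,0,0,1],[0,0,0,0,0,0,1]]'
python3 - <<'E'
from h import *
import pickle
p=shot("wrist","w5.png"); pickle.dump(p,open("w5.pkl","wb"))
print(p["s"]["ee_pos"],p["s"]["tool_rot"])
E
```

```text
time_s: 9.35
ee_pos: [0.5066, 0.231, 0.0354]
tool_rot: [[0.993, -0.114, 0.001], [-0.114, -0.993, -0.001], [0.001, 0.001, -1.0]]
force: [0.2, 0.7, -1.1]
gripper_width: 0.273
[0.5066 0.231  0.0354] [[ 0.9934 -0.1143  0.0005]
 [-0.1143 -0.9934 -0.0008]
 [ 0.0006  0.0007 -1.    ]]
```

View pics/w5.png

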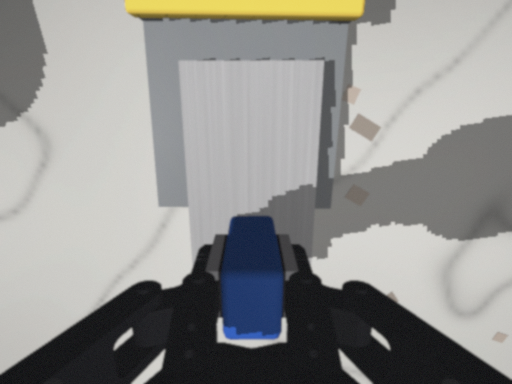

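The blade (180–323, front at row 60) sits over the ledge (147–348 at row 60), just short of the yellow-topped mouth (127–363 at row 15). It is roughly centred, with the rack slightly to the left.

```bash
python3 - <<'E'
from h import *
import pickle
p=pickle.load(open("w5.pkl","rb")); P=pts(p); s=p["s"]; I=p["img"]
T=(P-s["ee_pos"])@s["tool_rot"]
g=I.astype(int).mean(-1)
for rr in (3,8,12): 
    hsv=cv2.cvtColor(I,cv2.COLOR_RGB2HSV)[rr]; c=np.where((abs(hsv[:,0].astype(int)-28)<7)&(hsv[:,1]>110))[0]; print("yel",rr,c[0],c[-1],T[rr,c[0]+1],T[rr,c[-1]-1])
for rr in range(25,205,20):
    d=np.diff(g[rr,130:200]);k=np.argmin(d)+131
    # right edge by depth jump
    zz=P[rr,325:370,2]; r=np.where(zz>.0045)[0]
    r=r[-1]+325 if len(r) else -1
    print(rr,k,T[rr,k+1],r,T[rr,r])
print("blade",[ (T[rr,183],T[rr,320]) for rr in (64,80)])
for cc in (150,240,350):
    hsv=cv2.cvtColor(I,cv2.COLOR_RGB2HSV)[:40,cc]; c=np.where((abs(hsv[:,0].astype(int)-28)<7)&(hsv[:,1]>110))[0]; print(cc,c[-1],T[c[-1]-4,cc],T[c[-1]+3,cc])
E
```

```text
yel 3 126 364 [ 0.115  -0.0518  0.0057] [0.1149 0.048  0.0057]
yel 8 126 363 [ 0.1131 -0.0519  0.0053] [0.1129 0.0476 0.0051]
yel 12 128 363 [ 0.1116 -0.0513  0.0054] [0.1113 0.0477 0.0048]
25 143 [ 0.1113 -0.0529  0.0293] 347 [0.111  0.0483 0.0281]
45 145 [ 0.1022 -0.0527  0.0287] 345 [0.102  0.0483 0.0285]
65 147 [ 0.0927 -0.0525  0.0282] 344 [0.0926 0.0487 0.0289]
85 148 [ 0.083  -0.053   0.0285] 342 [0.0828 0.0484 0.0285]
105 150 [ 0.0728 -0.0533  0.0295] 340 [0.0727 0.0482 0.0284]
125 152 [ 0.0623 -0.0533  0.0294] 338 [0.0622 0.048  0.0282]
145 154 [ 0.0515 -0.0528  0.0282] 336 [0.0511 0.0481 0.0293]
165 155 [ 0.0399 -0.0536  0.0291] 334 [0.0402 0.0472 0.0271]
185 157 [ 0.0285 -0.0531  0.0275] 332 [0.0281 0.0473 0.0283]
blade [(array([ 0.0921, -0.032 ,  0.0163]), array([0.0919, 0.0336, 0.016 ])), (array([ 0.0849, -0.0328,  0.0181]), array([0.0848, 0.0343, 0.0174]))]
150 17 [ 0.1112 -0.0424  0.0055] [ 0.1133 -0.0493  0.0281]
240 18 [ 0.1106 -0.004   0.0046] [ 0.1128 -0.0048  0.0279]
350 19 [0.1102 0.0427 0.0048] [0.1119 0.0491 0.0261]
```

```bash
python3 -m handwheel '[[0,0,0.4,0,-2.5,2.5,1],[0,0,0,0,0,0,1],[0,0,0,8,0,0,1],[0,0,0,8,0,0,1],[0,0,0,0,0,0,1]]'
```

```text
time_s: 10.02
ee_pos: [0.5255, 0.232, 0.0339]
tool_rot: [[0.993, -0.122, 0.004], [-0.122, -0.993, 0.0], [0.004, -0.001, -1.0]]
force: [0.2, -0.2, -1.7]
gripper_width: 0.276
```

```bash
python3 -m handwheel '[[0,-0.2,0,8,0.5,0,1],[0,0,0,10,0,0,1],[0,0,0,10,0,0,1],[0,0,0,0,0,0,1]]'
```

```text
time_s: 10.52
ee_pos: [0.5558, 0.2272, 0.0338]
tool_rot: [[0.992, -0.123, 0.0], [-0.123, -0.992, 0.001], [0.0, -0.001, -1.0]]
force: [-0.6, -0.3, -1.4]
gripper_width: 0.273
```

```bash
python3 -m handwheel '[[0,0,0,6,0,0,1],[0,0,0,4,0,0,1],[0,0,0,0,0,0,1]]'; python3 -m handwheel '[[0,0,0,3,0,0,1],[0,0,0,3,0,0,1],[0,0,0,2,0,0,1]]'
```

```text
time_s: 10.9
ee_pos: [0.5658, 0.2261, 0.0336]
tool_rot: [[0.992, -0.123, -0.001], [-0.123, -0.992, 0.001], [-0.001, -0.001, -1.0]]
force: [-0.5, -0.4, -0.3]
gripper_width: 0.272
time_s: 11.28
ee_pos: [0.5729, 0.2256, 0.0335]
tool_rot: [[0.993, -0.122, -0.003], [-0.122, -0.993, 0.001], [-0.003, -0.0, -1.0]]
force: [-2.7, 0.4, -0.7]
gripper_width: 0.273
```

```bash
python3 -m handwheel '[[0,0,0,3,0,0,1],[0,0,0,3,0,0,1]]';  python3 -m handwheel '[[0,0,0,0,0,0,1]]'
```

```text
time_s: 11.52
ee_pos: [0.5732, 0.2259, 0.0326]
tool_rot: [[0.993, -0.121, -0.014], [-0.121, -0.993, -0.0], [-0.014, 0.002, -1.0]]
force: [-5.5, 0.3, 1.2]
gripper_width: 0.27
time_s: 11.65
ee_pos: [0.573, 0.2259, 0.0323]
tool_rot: [[0.993, -0.121, -0.015], [-0.121, -0.993, -0.001], [-0.014, 0.002, -1.0]]
force: [-1.0, 0.0, -1.8]
gripper_width: 0.273
```

```bash
python3 -m handwheel '[[0,0.8,0,1,0,2,1],[0,0,0,2,0,2,1],[0,0,0,2,0,2,1]]';  python3 -m handwheel '[[0,0,0,2,0,1,1],[0,0,0,0,0,0,1]]'
```

```text
time_s: 12.02
ee_pos: [0.5727, 0.2264, 0.0284]
tool_rot: [[0.993, -0.12, -0.009], [-0.12, -0.993, -0.004], [-0.008, 0.005, -1.0]]
force: [-13.3, -3.7, 18.7]
gripper_width: 0.274
time_s: 12.28
ee_pos: [0.5729, 0.2264, 0.0294]
tool_rot: [[0.993, -0.12, -0.011], [-0.12, -0.993, -0.005], [-0.01, 0.006, -1.0]]
force: [-1.4, -0.4, -2.2]
gripper_width: 0.272
```

```bash
python3 -m handwheel '[[0,0,0,0,0,0,-1],[0,0,0,0,0,0,-1],[0,0,0,0,0,0,-1],[0,0,0,0,0,0,-1],[0,0,0,0,0,-20,-1],[0,0,0,0,0,-30,-1],[0,0,0,0,0,-40,-1],[0,0,0,-30,0,-40,-1],[0,0,0,-30,0,-30,-1],[0,0,0,0,0,0,-1]]'
python3 - <<'E'
from h import *
import pickle
p=shot("wrist","w6.png"); pickle.dump(p,open("w6.pkl","wb"))
print(p["s"]["ee_pos"],p["s"]["tool_rot"])
E
```

```text
time_s: 13.52
ee_pos: [0.5193, 0.2357, 0.2032]
tool_rot: [[0.993, -0.12, 0.007], [-0.12, -0.993, 0.0], [0.007, -0.001, -1.0]]
force: [1.0, -0.5, 0.1]
gripper_width: 1.003
[0.5193 0.2357 0.2032] [[ 0.9928 -0.1199  0.0074]
 [-0.1199 -0.9928  0.0004]
 [ 0.0073 -0.0013 -1.    ]]
```

View pics/w6.png

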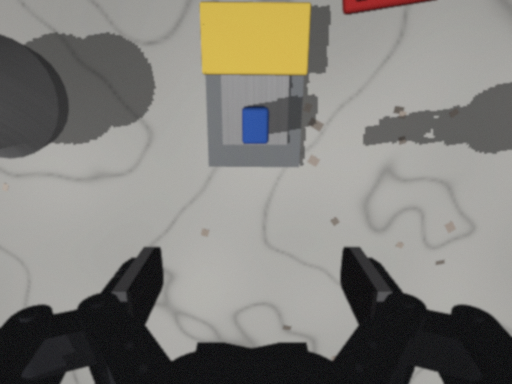

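The blade is in the slot, with its rear edge at row 145, the ledge front at row 166 and the grip at (255,125). Now to check the seating depth.

```bash
python3 - <<'E'
from h import *
import pickle
p=pickle.load(open("w6.pkl","rb")); P=pts(p); I=p["img"]
g=I.astype(int).mean(-1)
ex=np.array([.993,-.118,0])
for cc in (230,240,275,282):
    d=np.diff(g[135:175,cc]); a=np.argmin(d)+135; b=np.argmax(d)+135
    print(cc,a,b,P[a,cc],P[b,cc],"rear to ledge front", (P[a,cc]-P[b,cc])@ex)
for cc in (230,282):
    col=cv2.cvtColor(I,cv2.COLOR_RGB2HSV)[:,cc].astype(int); c=np.where((abs(col[:,0]-28)<7)&(col[:,1]>110))[0]; a=np.argmin(np.diff(g[135:155,cc]))+135
    print("yel front to rear",c[-1],(P[c[-1]-2,cc]-P[a,cc])@ex)
E
```

```text
230 144 166 [0.5504 0.2549 0.0114] [0.5254 0.2587 0.0079] rear to ledge front 0.02523711557013463
240 144 166 [0.549  0.2441 0.0112] [0.5241 0.2475 0.0081] rear to ledge front 0.025153177103636067
275 144 166 [0.5444 0.2062 0.0115] [0.5193 0.2084 0.0079] rear to ledge front 0.02525056158316063
282 144 166 [0.5432 0.1984 0.0094] [0.5179 0.2005 0.0062] rear to ledge front 0.025307172432260706
yel front to rear 73 0.07272365783842677
yel front to rear 74 0.07214689440158575
```

```bash
python3 -m handwheel '[[0,0,-1,3,25,-15,-1],[0,0,-1,5,50,-15,-1],[0,0,-1,5,58,-15,-1],[0,0,-1,5,58,-15,-1],[0,0,-1,5,58,-15,-1],[0,0,-1,4,58,-10,-1],[0,0,0,2,58,-5,-1],[0,0,0,2,40,0,-1],[0,0,0,0,20,0,-1],[0,0,0,0,0,0,-1]]'
python3 -m handwheel '[[0,0,0,0,0,0,-1]]'
python3 - <<'E'
from h import *
import pickle
p=shot("wrist","w7.png"); pickle.dump(p,open("w7.pkl","wb"))
print(p["s"]["ee_pos"],p["s"]["tool_rot"])
E
```

```text
time_s: 14.82
ee_pos: [0.5279, -0.2149, 0.2842]
tool_rot: [[1.0, -0.023, -0.008], [-0.023, -1.0, -0.003], [-0.008, 0.004, -1.0]]
force: [0.0, 1.1, 0.1]
gripper_width: 0.999
time_s: 14.95
ee_pos: [0.5283, -0.2125, 0.2838]
tool_rot: [[1.0, -0.02, -0.008], [-0.02, -1.0, -0.001], [-0.008, 0.001, -1.0]]
force: [0.3, 0.2, 0.3]
gripper_width: 1.001
[ 0.5283 -0.2125  0.2838] [[ 0.9998 -0.0199 -0.0083]
 [-0.0199 -0.9998 -0.0013]
 [-0.0083  0.0015 -1.    ]]
```

View pics/w7.png

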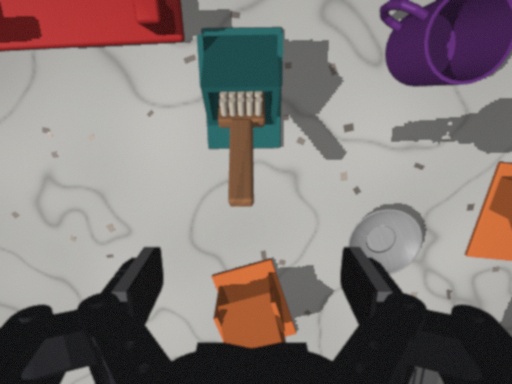

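The wooden brush's handle runs from (241,120) to (241,205) in the teal holder at (242,85). The orange look-alike is below at (255,305).

```bash
cat > m8.py <<'E'
from h import *
import pickle,sys
p=pickle.load(open(sys.argv[1],"rb")); P=pts(p); I=p["img"]
hsv=cv2.cvtColor(I,cv2.COLOR_RGB2HSV); h,s,v=[hsv[...,i].astype(int) for i in range(3)]
t=(abs(h-88)<10)&(s>100)&(p["range_z"]>0)
base=t&(P[...,2]<.013)&(P[...,2]>.003); q=P[base]; r=cv2.minAreaRect((q[:,:2]*1000).astype(np.float32)); print("base",len(q),r, "zmax teal",np.percentile(P[t][:,2],99))
b=(h<16)&(s>90)&(v<190)&(p["range_z"]>0)&(P[...,2]>.08)
b&=(np.arange(384)[:,None]<230)
n,l,st,_=cv2.connectedComponentsWithStats(b.astype(np.uint8)); k=1+np.argmax(st[1:,4]); print(st[k])
ys,xs=np.where(l==k)
for rr in range(ys.min(),ys.max()+1,8):
    c=xs[ys==rr]; m=(c.min()+c.max())//2
    print(rr,c.min(),c.max(),P[rr,c.min()+1],P[rr,m],P[rr,c.max()-1])
E
python3 m8.py w7.pkl
```

```text
base 1573 ((609.817626953125, -204.62852478027344), (97.31385803222656, 146.49513244628906), 89.7668685913086) zmax teal 0.11471252735135817
[ 218  105   47  101 2269]
105 263 263 [ 0.5939 -0.2289  0.0781] [ 0.5941 -0.2276  0.0821] [ 0.5941 -0.2265  0.0836]
113 218 263 [ 0.5872 -0.1805  0.0897] [ 0.587  -0.203   0.0954] [ 0.5862 -0.2262  0.0895]
121 219 264 [ 0.5793 -0.1817  0.0952] [ 0.5793 -0.204   0.1003] [ 0.5781 -0.2271  0.093 ]
129 231 251 [ 0.5722 -0.1948  0.1084] [ 0.5719 -0.2039  0.1073] [ 0.5716 -0.2131  0.1064]
137 230 251 [ 0.5648 -0.1938  0.1135] [ 0.5649 -0.203   0.1158] [ 0.5645 -0.213   0.1147]
145 230 251 [ 0.5579 -0.1939  0.1209] [ 0.5579 -0.2029  0.122 ] [ 0.5578 -0.2129  0.1227]
153 230 251 [ 0.5511 -0.1941  0.1277] [ 0.5512 -0.2029  0.1289] [ 0.5506 -0.2127  0.1274]
161 230 251 [ 0.5446 -0.1942  0.1346] [ 0.5442 -0.2029  0.1335] [ 0.5444 -0.2126  0.1354]
169 230 251 [ 0.5381 -0.1943  0.1405] [ 0.5381 -0.2029  0.1412] [ 0.5378 -0.2124  0.141 ]
177 230 251 [ 0.532  -0.1944  0.1471] [ 0.5322 -0.203   0.1486] [ 0.5316 -0.2123  0.147 ]
185 229 251 [ 0.5257 -0.1935  0.152 ] [ 0.5261 -0.203   0.1543] [ 0.5256 -0.2122  0.1531]
193 229 252 [ 0.5199 -0.1937  0.1583] [ 0.5198 -0.2029  0.1588] [ 0.5196 -0.213   0.1588]
201 229 252 [ 0.5135 -0.1937  0.1622] [ 0.5135 -0.2028  0.163 ] [ 0.5134 -0.2128  0.1631]
```

```bash
python3 -m handwheel '[[0,-5,-1,0,0,0,-1],[0,-4.5,0,5,-3,0,-1],[0,0,0,20,-4,20,-1],[0,0,0,15,0,15,-1],[0,0,0,0,0,0,-1],[0,0,0,0,0,0,-1]]'
```

```text
time_s: 15.75
ee_pos: [0.5634, -0.196, 0.2404]
tool_rot: [[0.984, 0.012, -0.176], [0.012, -1.0, 0.0], [-0.176, -0.002, -0.984]]
force: [0.4, -0.2, -0.2]
gripper_width: 0.997
```

```bash
python3 -m handwheel '[[0,0,0.7,4,7,15,-1],[0,0,0,0,0,25,-1],[0,0,0,0,0,15,-1],[0,0,0,0,0,0,-1],[0,0,0,0,0,0,-1]]'; python3 - <<'E'
from h import *
import pickle
p=shot("wrist","w8.png"); pickle.dump(p,open("w8.pkl","wb"))
E
python3 m8.py w8.pkl
```

```text
time_s: 16.38
ee_pos: [0.5569, -0.2074, 0.185]
tool_rot: [[0.985, -0.007, -0.172], [-0.008, -1.0, -0.003], [-0.172, 0.004, -0.985]]
force: [-0.3, 0.6, -1.1]
gripper_width: 1.0
base 2690 ((609.6624145507812, -203.94772338867188), (97.83246612548828, 146.65895080566406), 89.49205780029297) zmax teal 0.11462595568386606
[ 212  132   66   98 3091]
132 276 276 [ 0.5906 -0.2285  0.0828] [ 0.5912 -0.2275  0.0848] [ 0.5911 -0.2268  0.0845]
140 212 276 [ 0.5867 -0.1799  0.0888] [ 0.5895 -0.2034  0.0982] [ 0.5862 -0.2266  0.0887]
148 212 277 [ 0.5818 -0.18    0.093 ] [ 0.5822 -0.2033  0.0949] [ 0.5815 -0.2271  0.0935]
156 216 272 [ 0.5744 -0.1823  0.0902] [ 0.5779 -0.2033  0.1001] [ 0.5739 -0.2238  0.0902]
164 230 259 [ 0.5735 -0.1938  0.1045] [ 0.5741 -0.2033  0.1062] [ 0.5729 -0.2134  0.1036]
172 230 259 [ 0.5692 -0.1939  0.1091] [ 0.5694 -0.2032  0.1099] [ 0.569  -0.2133  0.1092]
180 230 259 [ 0.565  -0.1939  0.1138] [ 0.5652 -0.2032  0.1144] [ 0.5647 -0.2132  0.1137]
188 229 259 [ 0.5611 -0.1934  0.1188] [ 0.5614 -0.2032  0.1195] [ 0.5603 -0.2131  0.1176]
196 229 259 [ 0.5563 -0.1933  0.1216] [ 0.5561 -0.2032  0.1215] [ 0.556  -0.213   0.1215]
204 229 259 [ 0.5518 -0.1933  0.1251] [ 0.5524 -0.2032  0.1264] [ 0.5523 -0.2129  0.1264]
212 229 259 [ 0.5482 -0.1935  0.1299] [ 0.5486 -0.2032  0.1308] [ 0.5485 -0.2128  0.1308]
220 229 259 [ 0.5439 -0.1935  0.1335] [ 0.5446 -0.2032  0.1348] [ 0.5448 -0.2127  0.1352]
228 229 260 [ 0.5403 -0.1936  0.1379] [ 0.5411 -0.2032  0.1393] [ 0.54   -0.2133  0.1378]
```

View pics/w8.png

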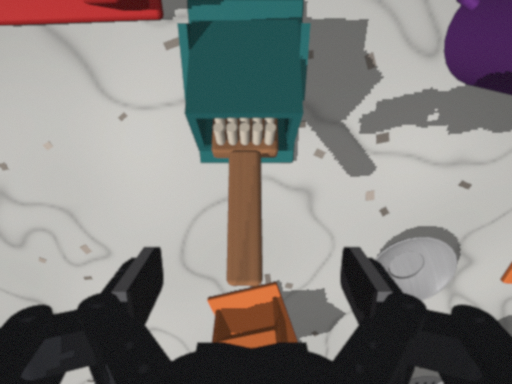

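The handle is between the fingers, columns 229–260 running down to row 285, about 4 mm off the centre line. I'll correct that and go in.

```bash
python3 -m handwheel '[[0,0,-0.4,0,-4,12,-1],[0,0,0,0,0,22,-1],[0,0,0,0,0,22,-1],[0,0,0,0,0,15,-1],[0,0,0,0,0,5,-1],[0,0,0,0,0,0,-1]]'
```

```text
time_s: 17.18
ee_pos: [0.5457, -0.2017, 0.1086]
tool_rot: [[0.986, 0.003, -0.167], [0.002, -1.0, -0.003], [-0.167, 0.003, -0.986]]
force: [-0.4, -0.0, 0.4]
gripper_width: 1.0
```

```bash
python3 -m handwheel '[[0,0,0,-1,1,4,-1],[0,0,0,0,0,0,1],[0,0,0,0,0,0,1],[0,0,0,0,0,0,1],[0,0,0,0,0,0,1],[0,0,0,0,0,0,1],[0,0,0,0,0,0,1],[0,0,0,0,0,0,1]]' 70;python3 - <<'E'
from h import *
p=shot("wrist","w9.png");p=shot("side","s9.png")
E
```

```text
time_s: 18.18
ee_pos: [0.5458, -0.2031, 0.1069]
tool_rot: [[0.987, 0.003, -0.163], [0.002, -1.0, -0.005], [-0.163, 0.004, -0.987]]
force: [0.8, -0.7, 0.1]
gripper_width: 0.268
```

View pics/w9.png

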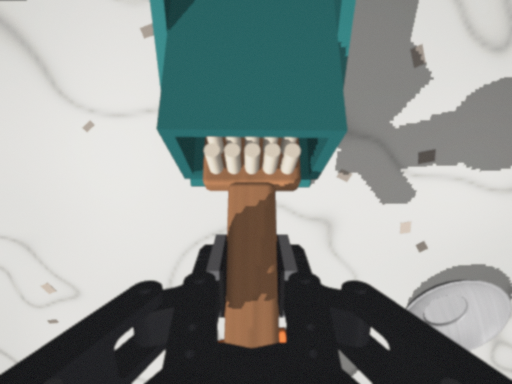

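View pics/s9.png

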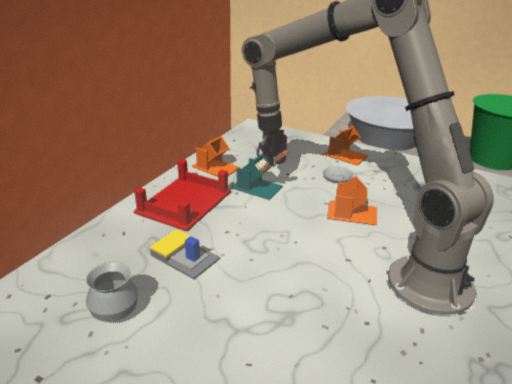

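The handle is gripped at (252,270) on the pads, with the head still in the sleeve. The scraper stands in the rack. Drawing out along the slope now.

```bash
python3 -m handwheel '[[0,0,0,-8,0,-6,1],[0,0,0,-12,0,-9,1],[0,0,0,-16,0,-12,1],[0,0,0,0,0,0,1]]'
```

```text
time_s: 18.77
ee_pos: [0.5124, -0.2031, 0.1414]
tool_rot: [[0.987, 0.003, -0.162], [0.002, -1.0, -0.005], [-0.162, 0.004, -0.987]]
force: [0.2, -1.2, -0.8]
gripper_width: 0.265
```

Forces stay low and the draw direction is right (−33, +34 mm).

```bash
python3 -m handwheel '[[0,0,0,-16,0,-12,1],[0,0,0,-20,0,-15,1],[0,0,0,-20,0,-15,1],[0,0,0,-16,0,-20,1],[0,0,0,0,0,-40,1],[0,0,0,0,0,-40,1],[0,0,0,0,0,-30,1],[0,0,0,0,0,0,1]]';python3 - <<'E'
from h import *
import pickle
p=shot("wrist","w10.png");pickle.dump(p,open("w10.pkl","wb"))
E
```

```text
time_s: 19.77
ee_pos: [0.4647, -0.2018, 0.3242]
tool_rot: [[0.985, 0.003, -0.171], [0.002, -1.0, -0.002], [-0.171, 0.002, -0.985]]
force: [0.2, 0.1, -2.8]
gripper_width: 0.268
```

View pics/w10.png

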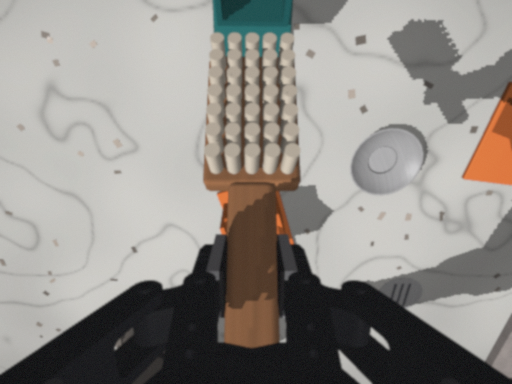

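The brush is fully out, bristles showing at (252,100) and the head clear of the teal sleeve. Measuring its pitch.

```bash
cat > m10.py <<'E'
from h import *
import pickle,sys
p=pickle.load(open(sys.argv[1],"rb")); P=pts(p); I=p["img"]
r0,r1=int(sys.argv[2]),int(sys.argv[3])
q=P[r0:r1,238:266].reshape(-1,3)
c=q.mean(0);U,S,V=np.linalg.svd(q-c,full_matrices=False);n=V[2]*np.sign(V[2][2]);print("handle face c",c,"normal",n,"tilt deg",np.degrees(np.arccos(n[2])),"rms",S[2]/len(q)**.5)
print("pitch x/z",np.degrees(np.arctan2(n[0],n[2])),"roll",np.degrees(np.arctan2(n[1],n[2])))
E
python3 m10.py w10.pkl 192 236
```

```text
handle face c [ 0.4899 -0.2024  0.3266] normal [ 0.002  -1.      0.0038] tilt deg 89.78341376858755 rms 0.0038401724074447253
pitch x/z 28.085376151351387 roll -89.78341332794487
```

```bash
cat > m10.py <<'E'
from h import *
import pickle,sys
p=pickle.load(open(sys.argv[1],"rb")); P=pts(p); s=p["s"]
r0,r1=int(sys.argv[2]),int(sys.argv[3])
Q=P[r0:r1,236:268]; 
c=np.median(Q,1); a=np.polyfit(c[:,0],c[:,2],1); print(c[::8],"pitch",np.degrees(np.arctan(a[0])))
d=np.median(Q,0); b=np.polyfit(d[:,1],d[:,2],1); print("roll slope",np.degrees(np.arctan(b[0])))
E
python3 m10.py w10.pkl 192 236
python3 - <<'E'
from h import *
import pickle
P=pts(pickle.load(open("w10.pkl","rb")))
for r in (35,60,85,115,160,180): print(r,P[r,210:295:14,:][:, [0,2]].tolist() if 0 else np.round([P[r,c] for c in (234,252,270)],4).tolist())
E
```

```text
[[ 0.497  -0.2025  0.3183]
 [ 0.4942 -0.2025  0.3214]
 [ 0.4914 -0.2024  0.3242]
 [ 0.4886 -0.2025  0.3268]
 [ 0.486  -0.2024  0.3298]
 [ 0.4833 -0.2024  0.3325]] pitch -45.8288133793506
roll slope 0.25159354330719996
35 [[0.565, -0.1935, 0.275], [0.565, -0.2027, 0.2758], [0.565, -0.212, 0.2746]]
60 [[0.554, -0.1938, 0.2866], [0.554, -0.2027, 0.2859], [0.5541, -0.2116, 0.2877]]
85 [[0.5438, -0.1941, 0.2975], [0.5436, -0.2027, 0.2964], [0.5438, -0.2113, 0.2972]]
115 [[0.532, -0.1943, 0.3082], [0.5319, -0.2027, 0.3075], [0.5319, -0.2111, 0.3075]]
160 [[0.5144, -0.1945, 0.3203], [0.5149, -0.2027, 0.3214], [0.5145, -0.2109, 0.3204]]
180 [[0.5006, -0.1937, 0.3123], [0.5004, -0.2027, 0.3119], [0.5007, -0.2117, 0.3124]]
```

```bash
python3 -m handwheel '[[0,5,0,0,0,0,1],[0,9,0,0,0,0,1],[0,9,0,0,0,0,1],[0,9,0,0,0,0,1],[0,9,0,0,0,0,1],[0,4,0,0,0,0,1],[0,0,0,0,0,0,1],[0,0,0,0,0,0,1]]';python3 - <<'E'
from h import *
import pickle
p=shot("wrist","w11.png");pickle.dump(p,open("w11.pkl","wb"))
E
python3 m10.py w11.pkl 192 236
```

```text
time_s: 20.82
ee_pos: [0.4516, -0.1974, 0.2992]
tool_rot: [[0.826, -0.003, 0.564], [-0.013, -1.0, 0.013], [0.564, -0.018, -0.826]]
force: [0.5, 0.5, -1.4]
gripper_width: 0.271
[[ 0.4785 -0.1988  0.3166]
 [ 0.4744 -0.1987  0.3168]
 [ 0.4704 -0.1987  0.3168]
 [ 0.4665 -0.1987  0.3168]
 [ 0.4626 -0.1987  0.3173]
 [ 0.4588 -0.1987  0.3171]] pitch -1.234490900356261
roll slope 1.6861538737033193
```

```bash
python3 -m handwheel '[[-1,1.2,-0.7,6,0,-8,1],[0,0,0,0,0,0,1],[0,0,0,0,0,0,1],[0,0,0,0,0,0,1]]';python3 - <<'E'
from h import *
import pickle
p=shot("wrist","w12.png");pickle.dump(p,open("w12.pkl","wb"))
p=shot("side","s12.png");p=shot("top","t12.png")
E
python3 m10.py w12.pkl 192 236
```

```text
time_s: 21.38
ee_pos: [0.4543, -0.1969, 0.311]
tool_rot: [[0.813, 0.001, 0.582], [0.004, -1.0, -0.004], [0.582, 0.006, -0.813]]
force: [0.0, 0.0, -1.8]
gripper_width: 0.267
[[ 0.4808 -0.1977  0.3289]
 [ 0.4767 -0.1977  0.3291]
 [ 0.4727 -0.1977  0.3291]
 [ 0.4688 -0.1977  0.329 ]
 [ 0.4649 -0.1977  0.3289]
 [ 0.4611 -0.1977  0.329 ]] pitch 0.0638052912835346
roll slope -0.01230236233703231
```

View pics/w12.png

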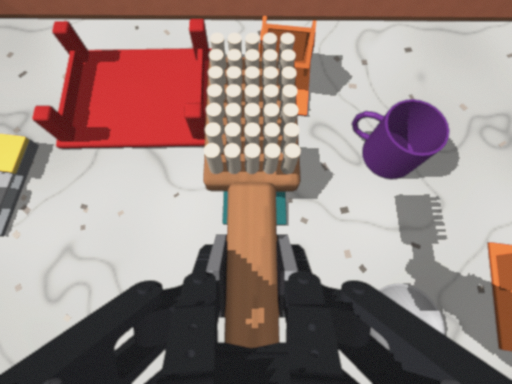

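View pics/s12.png

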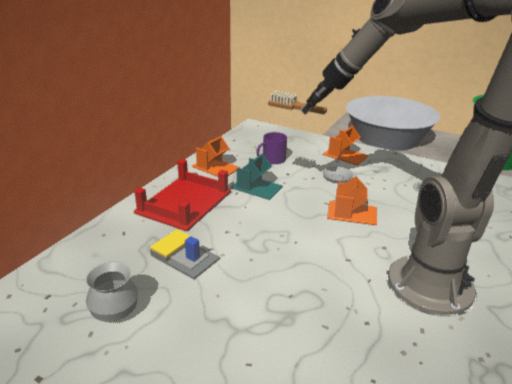

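View pics/t12.png

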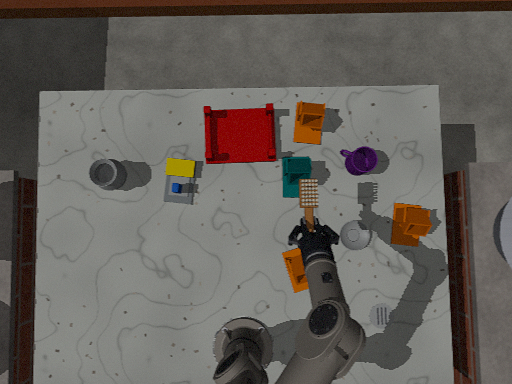

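The brush is level with its bristles up in the wrist view (252,100) and side view (285,100). The scraper is in the rack at (180,175) in the top view, and everything else is where it was. Handing in.

```bash
python3 -c "
from rig import *
s=sense();print(s['time_s'],s['qvel'].round(3),s['gripper_width']);print(finish_job())"
```

```text
21.525 [ 0.001 -0.     0.001  0.003  0.     0.     0.   ] 0.26143398246383065
the job is handed in; nothing more can be done
None
```

The job is done and handed in at 21.5 s, inside the 54 s limit.

- **Scraper:** I slid the blade front edge first into the rack's slot until it met the back stop, lowered it onto the ledge and let go. The rear edge measured 25.2 mm from the ledge front against 26 mm expected, which is about one pixel and within measurement error. The largest force I read was about 23 N, while pressing the blade down onto the ledge.
- **Brush:** I drew it out along the slope, with no more than about 3 N showing. It is held with its bristles up; the last check showed pitch 0.06° and roll 0.0°. The handle is about 32 cm above the slab.
- **Other things:** In the last side and top views the lota, mug, soap dish, stool and orange look-alikes stand where they were. I checked this by eye and did not measure it.
- **Disagreements:** At the start the network boxed the scraper as "rack" in the top view, so I went by the picture instead. The cameras disagreed by up to 7 mm on the rack's sideways position and by about 10 mm along the slope on the brush's origin. I settled the rack with a close wrist view just before inserting. For the brush I used an in-between position.

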